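Turn an adapter plate over on the tip-up fence

ROBOT

A 6-joint arm with a two-finger parallel gripper is mounted at the origin on a cart in front of the work surface, level with it; the furniture and walls round the work are solid. World frame = base frame: x ahead of the robot, y to its left, z up, the work surface at z = 0. Lengths are in mm, angles in degrees, forces in N, time in s.
With the tool pointing down it reaches from about 275 to 850 mm from the base axis. Payload 5.2 kg.
Tool frame: the origin (TCP) lies midway between the tips of the shut fingers; the grasp point (between the pads) lies bot.hold_point_z behind it (bot.hold_point_z is the distance from the TCP to the grasp point, in mm); z points along the fingers, y is the direction in which the jaws open and shut (so a half turn about z gives the same grasp; the last joint's range is limited). The gripper opens to 85 mm and grips with 20 to 120 N. Pads are 22 mm wide; open, the fingers measure 114 mm over their backs; the gripper's body (76 mm by 85 mm) begins 54 mm behind the grasp point. The pads swing forward as they close: fully open they stand 13 mm farther back than shut.
Start: joints at [-78.77, 14.817, 87.949, -0, 77.235, -11.62], TCP at [213.593, -506.836, 231.31] pointing down, gripper open.
Joint ranges: [-179.93, 179.93], [-52.35, 119.4], [10.71, 147.94], [-69.91, 249.91], [12.55, 155.21], [-178.61, 178.61]. Speed limits (degrees/s): [147.25, 147.25, 180, 180, 180, 180].

INTERFACE

Orientations are given as a 3x3 rotation matrix whose columns are the frame's x, y, z axes.
In Python, from rig import bot gives the robot as it stands. The module is installed in compiled form; this text tells all that it offers.
- The arm moves only by the tool send_rows, never from a script. Its argument "motion" is one flat list of numbers, 5 for each row, row after row: the finger opening in mm, from 0 to 85.4, then the shift along the tool's x, y, z in mm, then the turn about the tool's z in degrees. A call has 1 to 5 rows; each row shifts and turns the commanded pose from where the row before left it, along the tool's axes as they then stand; what a row does not reach is not made up. A row lasts 1/8 s, in which the tool goes at most 62.5 mm and 10.7 degrees, less where a joint would pass 70% of its speed; a pose out of reach is approached as far as the arm can. A call is refused whole if a number of a shift passes 62.5 or a number of a turn 10.7, either way. A call with a gripper value outside its range is refused whole. The fingers move at their own pace and stop on an object; "newtons" is the grip in N (left out, the last holds). Time passes only in rows, so rows that do not move let the fingers close. It gives the time, the measured TCP pose, the force and the opening at its end, in the units of the state.
- bot.read_state(): the state, without advancing time (a new reading comes with each control period).
- bot.read_camera(name): name is "scene" or "top"; returns (picture, depth): 400x640x3 uint8, red, green, blue; 400x640 float32, mm along the optical axis (not along the pixel's ray), 0 where there is no reading.
- bot.camera_params(name): a dict with "intrinsics" (3x3 intrinsics, pixels), "world_from_camera" (4x4, takes a point from camera to world coordinates). Camera axes: x right, y up, looking along -z (the intrinsics and any distortion apply to the point x, -y, -z); pixel columns grow to the right and rows downward; lengths in mm; the calibration is good to about 2 mm. A picture is of the moment at which its call begins. camera_params takes no time and is no camera call.
- bot.finish_job(): hands the job in, once; it reports no verdict.
Trained networks look in the newest picture that a camera, given by its name, has taken for a name from the list of things; names that differ only in an ending like _2 or _b are one class to them, and where a whole thing is asked for, a point or a joint stands for the part that bears it (a point fixed in the world has none). Each returns a list of dicts, best first, with "score" (0 to 1); they miss things now and then, are a little off and sometimes report something else, mostly with a low value. They report only what shows in the picture. A call takes as long as a camera call.
- bot.cut_out(camera, query): "mask" (400x640 bool, what is visible of it) and "uv" ([column, row] in pixels, amid what is visible of it).
The state is a dict: "t": time; "qpos": joint angles; "dq": joint speeds; "tau": joint torques, N m; "tool_pos": TCP position; "orientation": TCP orientation; "ft_force": force on the tool from outside, world axes, zero at the start; "moment": the same for the moment, N m; "opening": finger opening in mm.
Only numpy, scipy, OpenCV 4.12 (cv2) and the standard library are available. Lean on these libraries where they do the work, as an engineer would, in place of code of your own. Each camera call takes 0.05 s, during which the arm holds its last target.

TASK

Turn the flat adapter plate over so that the face with the round pockets, now hidden underneath, ends on top. Slide the plate edge-on against the sloping fence so that it climbs up and leans on the fence, then tip its top edge back the other way and let it down under control, without letting it slam, so that it lies flat on the worktop in front of the fence. Leave the vial, the post and the clamping fork where they stand.

Things in the scene. Friction and masses are not known exactly. Their poses are not given: they have to be found in the camera images.
- plate: Loose flat dark metal plate, 100 mm (its x) by 110 (y) by 12 thick, 0.32 kg. Starts 5 to 45 mm before the fence, plain face and z axis up, its x pointing at the fence to about 12 deg. Underneath are a 42 mm round pocket in the middle and four 12 mm ones near the corners, 5 mm deep. Origin: centre of the pocketed face; turned over, it is 12 mm up and z points down.
- fence: Fixed steel bar, 130 mm wide (its y). Its slippery front face rises from the worktop, leaning back at 60 deg to the horizontal. Origin: worktop, middle of the face's foot line; x is level and points from the plate's side into the fence. A plate pushed squarely to +x, near edge kept down, climbs it (5 to 15 N) until it lies against it at 60 deg, top edge 90 mm up, and stays there.
- fence_top (a point): Middle of the fence's top edge, 51 mm high and 30 mm behind the foot line; the leaning plate stands free above it. Behind it are sloping struts and a 6 mm flange with two 13 mm high screws, ending 74 mm behind the foot line. Pulled back past the vertical by its top, the plate tips about its lower edge, away from the fence. Its axes are the fence's.
- vial: Bystander: amber screw-cap vial, 27 mm wide, 60 mm high, standing 140 mm beside the fence's middle (fence +y side) and in front of the foot line. Origin: centre of its underside.
- post: Bystander: steel post, 13 mm wide, 50 mm high, standing behind the fence. Origin: centre of its underside.
- clamp_fork: Bystander: slotted clamping fork, 67 x 33 x 8 mm, lying behind the fence. Origin: centre of its underside.

How it is judged (in metres and radians):
On the way:
1. the plate stands leaning on the fence, tilted 45 to 75 degrees, plain face toward the side it came from (angle between plate's own z axis and vertical between 0.785 and 1.31 rad and contact force between plate and fence above 0.1 N), for 0.2 s.
At the end, for the whole second after the job is handed in: The plate is at rest flat on the worktop (to 5 degrees) with its pocketed face up, in front of the fence: its centre 30 to 200 mm before the foot line and within 80 mm of the fence's middle sideways (angle between plate's own z axis and vertical above 3.05 rad and height (world z) of plate between 0.009 and 0.015 m and x of plate in the frame of fence between -0.2 and -0.03 m and y of plate in the frame of fence between -0.08 and 0.08 m and linear speed of plate below 0.01 m/s); the robot touches nothing.
It fails at once if the plate slams down (turns faster than 11 rad/s; dropped freely from the vertical it reaches 13 to 17) (angular speed of plate above 11 rad/s).
It fails at once if the vial is shifted by more than 15 mm or tipped (distance of vial from where it was at the start of the episode above 0.015 m or angle between vial's own z axis and vertical above 0.3 rad).
It fails at once if the post is shifted by more than 15 mm or tipped (distance of post from where it was at the start of the episode above 0.015 m or angle between post's own z axis and vertical above 0.3 rad).
It fails at once if the clamping fork is shifted by more than 15 mm (distance of clamp_fork from where it was at the start of the episode above 0.015 m).
It also fails if it takes over 58 s, if anything falls off the work surface, if the arm or the gripper's body presses on something with over 40 N, if the wrist force passes 120 N, or if a joint passes its speed limit or range.

## Working session

There is one attempt and no reset: what is moved stays moved. The work goes in short steps, Python scripts to look and compute and a tool call to move; the robot and the scene stay as the last step left them, time stands still between calls to the robot, and variables do not carry over. Pictures are saved under pics/ and viewed, and the job is handed in when it is done.

Besides the shell and the picture viewer there is one more tool, called after "Emit:" as a command line: name --argument value ..., lists and objects as JSON in quotes. send_rows: Moves the arm, as the interface text tells. Its arguments: {"type":"object","properties":{"motion":{"type":"array"},"newtons":{"type":"number"}},"required":["motion"]}

```bash
mkdir -p pics; python3 - <<'E'
from rig import bot
import cv2,numpy as np
s=bot.read_state();print(s, bot.hold_point_z)
for c in("scene","top"):
    im,d=bot.read_camera(c);cv2.imwrite(f"pics/{c}0.png",im[:,:,::-1]);np.savez(f"{c}0.npz",im=im,d=d)
    p=bot.camera_params(c);print(p)
    for q in("plate","fence","vial","post","clamp_fork"):
        r=bot.cut_out(c,q)
        print(c,q,[(round(x['score'],2),x['uv'],int(x['mask'].sum())) for x in r])
E
```

```text
{'t': 0.0, 'qpos': array([-7.87698474e+01,  1.48568456e+01,  8.80119869e+01,  1.56610859e-03,
        7.72356686e+01, -1.16191271e+01]), 'dq': array([-0.0238316 ,  0.01199823,  0.16121731,  0.1009084 , -0.02088561,
       -0.05162139]), 'tau': array([ 1.58081406e-03, -4.46016526e+01, -2.90563291e+01, -2.70517767e-04,
        1.16491044e-02,  2.42451580e-05]), 'tool_pos': array([ 213.49694648, -506.28677858,  230.49101183]), 'orientation': array([[ 9.21531930e-01,  3.88302451e-01, -3.29055023e-04],
       [ 3.88302391e-01, -9.21530268e-01,  1.79415550e-03],
       [ 3.93440815e-04, -1.78114444e-03, -9.99998336e-01]]), 'ft_force': array([-1.20088755, -0.94338854, -0.34608201]), 'moment': array([-0.01573031, -0.04096625, -0.03528201]), 'opening': 85.27790457372049} 18.700000000000003
{'intrinsics': array([[515.24902277,   0.        , 315.04020505],
       [  0.        , 515.24902277, 201.83930688],
       [  0.        ,   0.        ,   1.        ]]), 'world_from_camera': array([[ 9.00761185e-01,  2.76472775e-01, -3.34950880e-01,
         3.37082391e+02],
       [-4.34234361e-01,  5.5845
[... 533 characters left out ...]
,
       [  0.        , 505.91181229, 193.60629174],
       [  0.        ,   0.        ,   1.        ]]), 'world_from_camera': array([[ 7.11065867e-03,  9.86299514e-01, -1.64811128e-01,
         4.49247898e+02],
       [-9.99852670e-01,  4.43759281e-03, -1.65814982e-02,
        -1.00620899e+02],
       [-1.56229590e-02,  1.64904752e-01,  9.86185756e-01,
         1.03900458e+03],
       [ 0.00000000e+00,  0.00000000e+00,  0.00000000e+00,
         1.00000000e+00]])}
top plate [(0.91, [249.9, 190.1], 2579)]
top fence [(0.8, [300.0, 227.7], 2198)]
top vial [(0.71, [305.5, 150.0], 232)]
top post [(0.54, [355.7, 224.1], 40), (0.22, [335.4, 269.6], 290)]
top clamp_fork [(0.52, [338.7, 270.5], 275)]
```

```bash
cat > h.py <<'E'
from rig import bot
import cv2,numpy as np
def cloud(c,d):
    p=bot.camera_params(c);K=p['intrinsics'];T=p['world_from_camera']
    v,u=np.mgrid[0:d.shape[0],0:d.shape[1]]
    x=(u-K[0,2])/K[0,0]*d;y=(v-K[1,2])/K[1,1]*d
    P=np.stack([x,-y,-d],-1)@T[:3,:3].T+T[:3,3]
    P[d<=0]=np.nan
    return P
def proj(c,X):
    p=bot.camera_params(c);K=p['intrinsics'];T=p['world_from_camera']
    q=(np.atleast_2d(X)-T[:3,3])@T[:3,:3]
    return np.stack([K[0,0]*q[:,0]/-q[:,2]+K[0,2],K[1,1]*-q[:,1]/-q[:,2]+K[1,2]],-1)
E
python3 - <<'E'
from h import *
for c in("scene","top"):
    im,d=bot.read_camera(c);P=cloud(c,d)
    for q in("plate","fence","vial","post","clamp_fork"):
        r=bot.cut_out(c,q)
        if not r: print(c,q,'none');continue
        m=cv2.erode(r[0]['mask'].astype(np.uint8),np.ones((3,3)))>0
        p=P[m];p=p[~np.isnan(p[:,0])]
        if len(p)==0:continue
        print(c,q,'med',np.median(p,0).round(1),'min',np.percentile(p,2,0).round(1),'max',np.percentile(p,98,0).round(1))
        if q=='plate':
            full=P[r[0]['mask']];full=full[~np.isnan(full[:,0])]
            rr=cv2.minAreaRect(full[:,:2].astype(np.float32));print('  rect',rr, cv2.boxPoints(rr).round(1).tolist())
        if q=='fence':
            # front face plane: normals
            z=p[:,2]
            for i in range(0,60,10):
                s=p[(z>i-3)&(z<i+3)];print('   z',i,len(s),np.median(s,0).round(1) if len(s) else '')
    sub=im[100:320,160:460];cv2.imwrite(f"pics/{c}1.png",cv2.resize(sub,None,fx=2.6,fy=2.6,interpolation=cv2.INTER_CUBIC)[:,:,::-1])
E
```

```text
scene plate med [630.1  47.2  12.7] min [574.   -6.4   6.2] max [690.2 107.4  15. ]
  rect ((640.250244140625, 63.509796142578125), (133.75205993652344, 98.89501953125), 53.05781936645508) [[560.5, 39.79999923706055], [639.5999755859375, -19.700000762939453], [720.0, 87.19999694824219], [640.9000244140625, 146.6999969482422]]
scene fence med [556.4 -52.9   7.8] min [ 497.9 -103.     4.3] max [617.   -8.7  50.4]
   z 0 10 [504.6 -57.4   2.2]
   z 10 840 [555.8 -57.5   7.7]
   z 20 135 [556.5 -45.5  20.3]
   z 30 141 [557.7 -49.1  29.7]
   z 40 141 [560.3 -46.7  40.3]
   z 50 208 [554.  -42.2  49.6]
scene vial med [707.6 -62.8  38.6] min [699.3 -67.7   6.7] max [719.8 -49.7  61.1]
scene post med [ 550.  -162.9   30.7] min [ 546.1 -165.5    5.5] max [ 554.7 -156.4   51.5]
scene clamp_fork med [ 469.6 -133.     9. ] min [ 455.8 -162.     3.1] max [ 486.5 -105.7   11.5]
top plate med [632.3  53.7  11.9] min [577.9  -3.7   7.9] max [687.  109.9  15.7]
  rect ((634.0582275390625, 53.911468505859375), (110.4281234741211, 101.20602416992188), 53.49320602416992) [[560.5, 39.599998474121094], [641.9000244140625, -20.600000381469727], [707.5999755859375, 68.19999694824219], [626.2000122070312, 128.39999389648438]]
top fence med [555.4 -53.3   8.9] min [ 497.4 -101.     3. ] max [614.4  -5.   51.1]
   z 0 40 [545.6 -59.1   2.4]
   z 10 425 [549.9 -58.7   8.3]
   z 20 112 [561.9 -35.5  20.2]
   z 30 115 [560.  -36.6  30.3]
   z 40 98 [574.9 -49.3  39.6]
   z 50 190 [567.6 -49.9  49.7]
top vial med [706.3 -56.1  57.3] min [699.3 -66.6  21.2] max [719.3 -44.5  61.7]
top post med [ 550.6 -159.3   47.3] min [ 546.1 -164.    28.4] max [ 554.8 -154.8   51.5]
top clamp_fork med [ 471.6 -125.7    8.6] min [ 458.5 -159.3    3.7] max [ 485.7 -111.6   12.5]
```

View pics/scene0.png

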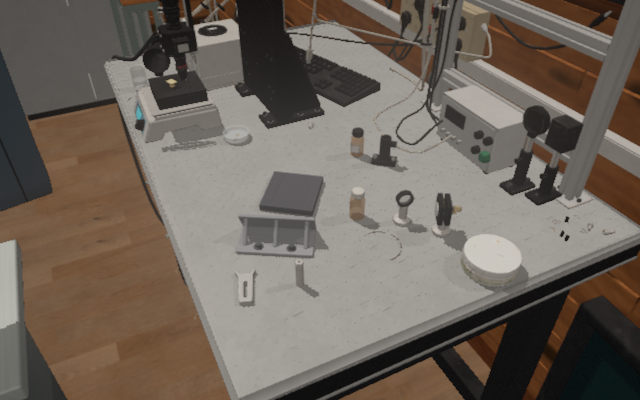

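View pics/top0.png

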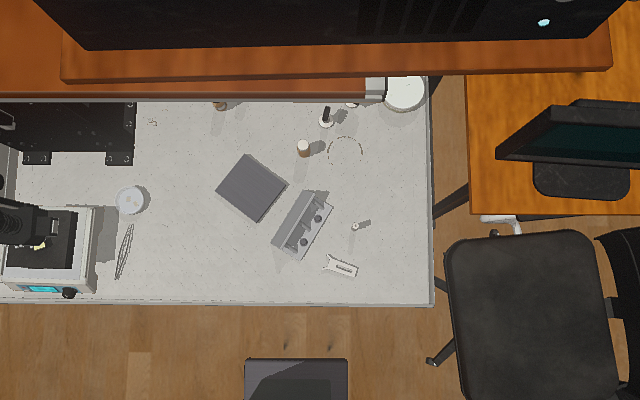

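```bash
python3 - <<'E'
from h import *
for c in("scene","top"):
    im,d=bot.read_camera(c);P=cloud(c,d)
    r=bot.cut_out(c,"fence")[0]['mask'];p=P[r];p=p[~np.isnan(p[:,0])]
    t=p[(p[:,2]>47)&(p[:,2]<54)];print(len(t))
    rr=cv2.minAreaRect(t[:,:2].astype(np.float32));print('top',rr,cv2.boxPoints(rr).round(1).tolist())
    vx=cv2.fitLine(t[:,:2].astype(np.float32),cv2.DIST_HUBER,0,.01,.01).ravel();print('line',vx)
    rr=cv2.minAreaRect(p[:,:2].astype(np.float32));print('all',rr,cv2.boxPoints(rr).round(1).tolist())
    th=np.arctan2(vx[1],vx[0]);n=np.array([np.sin(th),-np.cos(th)]); e=vx[:2]
    if n[1]>0:n=-n
    # extents along e of each z, n extents
    a=t[:,:2]@e;b=t[:,:2]@n;print('ext e',np.percentile(a,[0,2,98,100]),'n',np.percentile(b,[0,5,50,95,100]),e,n)
    r=bot.cut_out(c,"plate")[0]['mask'];q=P[r];q=q[~np.isnan(q[:,0])];q=q[(q[:,2]>9)&(q[:,2]<15)]
    rr=cv2.minAreaRect(q[:,:2].astype(np.float32));print('plate',rr)
    uv=proj(c,[[633,54,12]]);print(uv)
E
```

```text
246
top ((560.8695068359375, -46.0128288269043), (8.648284912109375, 126.90499877929688), 59.30466842651367) [[504.1000061035156, -17.299999237060547], [613.2000122070312, -82.0999984741211], [617.5999755859375, -74.69999694824219], [508.5, -9.899999618530273]]
line [ 8.5812670e-01 -5.1343799e-01  5.6120111e+02 -4.5992134e+01]
all ((554.3194580078125, -53.41455078125), (68.20853424072266, 132.593994140625), 59.236663818359375) [[479.8999938964844, -48.79999923706055], [593.7999877929688, -116.5999984741211], [628.7000122070312, -58.0], [514.7999877929688, 9.800000190734863]]
ext e [441.47070644 444.47252798 566.30745408 568.3819436 ] n [-252.65353189 -252.01847465 -248.66198984 -245.98520112 -243.95364438] [ 0.8581267 -0.513438 ] [-0.513438  -0.8581267]
plate ((632.822265625, 55.595611572265625), (114.78651428222656, 100.8766860961914), 53.48188018798828)
[[292.52149255 190.74547462]]
209
top ((562.3033447265625, -46.04283142089844), (8.050008773803711, 125.39494323730469), 59.34357452392578) [[506.29998779296875, -17.5], [614.2000122070312, -81.5], [618.2999877929688, -74.5], [510.3999938964844, -10.600000381469727]]
line [ 8.5971498e-01 -5.1077408e-01  5.6041949e+02 -4.5802227e+01]
all ((559.081787109375, -52.19541931152344), (74.50857543945312, 133.25848388671875), 59.34667205810547) [[482.79998779296875, -50.29999923706055], [597.4000244140625, -118.19999694824219], [635.4000244140625, -54.099998474121094], [520.7999877929688, 13.800000190734863]]
ext e [444.24024035 445.97400739 567.38902824 569.63687335] n [-251.6270068  -250.42475665 -246.88864006 -243.87010459 -243.54431991] [ 0.859715  -0.5107741] [-0.51077414 -0.8597149 ]
plate ((633.8638916015625, 54.90431213378906), (111.18156433105469, 99.8697280883789), 53.12871551513672)
[[250.06530166 187.52817352]]
```

View pics/top1.png

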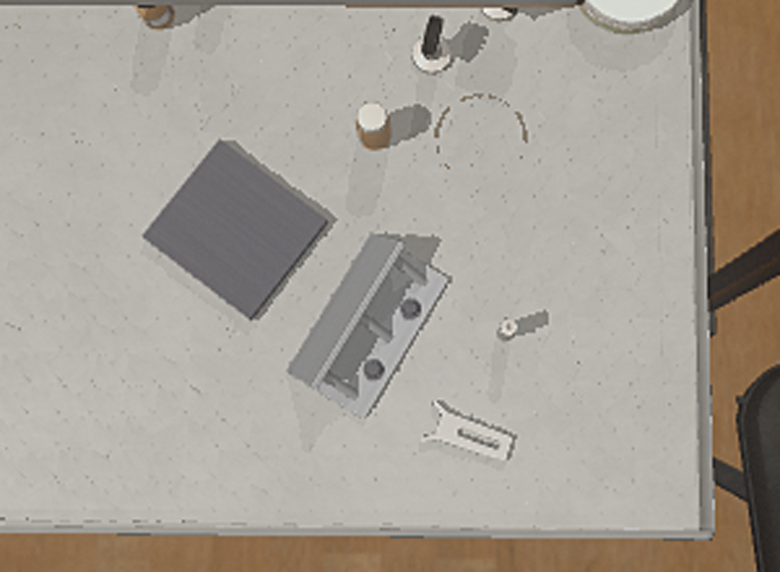

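View pics/scene1.png

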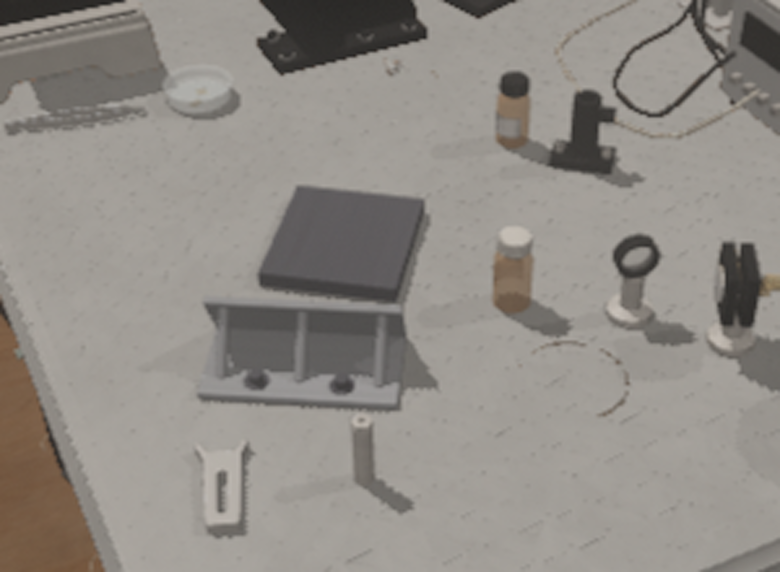

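```bash
cat >> h.py <<'E'
n=np.array([-.512,-.859]);e=np.array([.859,-.512]);FO=np.array([578.1,-18.6])
def tof(p): p=np.asarray(p)[...,:2]-FO; return np.stack([p@n,p@e],-1)
def look(tag):
    s=bot.read_state();print('t',round(s['t'],2),'tcp',s['tool_pos'].round(1),'fence',tof(s['tool_pos']).round(1),'op',round(s['opening'],1),'F',s['ft_force'].round(1),'yaw x',np.degrees(np.arctan2(*s['orientation'][[1,0],0])).round(1))
    out=[]
    for c in("scene","top"):
        im,d=bot.read_camera(c);np.savez(f"{tag}_{c}.npz",im=im,d=d)
        uv=proj(c,[[590,10,30]])[0];u,v=uv.astype(int);x0=max(0,u-75);y0=max(0,v-75)
        out.append(cv2.resize(im[y0:y0+150,x0:x0+150],(400,400),interpolation=cv2.INTER_CUBIC))
    cv2.imwrite(f"pics/{tag}.png",np.hstack(out)[:,:,::-1])
E
python3 - <<'E'
from h import *
for c in("scene","top"):
    im,d=bot.read_camera(c);P=cloud(c,d)
    r=bot.cut_out(c,"plate")[0]['mask'];r=cv2.dilate(r.astype(np.uint8),np.ones((5,5)))>0
    q=P[r];h=q[:,2];ok=(h>10.5)&(h<14)
    q=q[ok];
    for th in(53,54,):
        a=np.radians(th);A=q[:,:2]@[np.cos(a),np.sin(a)];B=q[:,:2]@[-np.sin(a),np.cos(a)]
        print(c,th,np.percentile(A,[.5,1,2,98,99,99.5]).round(1),np.percentile(B,[.5,1,2,98,99,99.5]).round(1))
        print(np.ptp(np.percentile(A,[1,99]))/.98,np.ptp(np.percentile(B,[1,99]))/.98)
    # vial/post on frame
    for k in ("vial","post","clamp_fork"):
        m=bot.cut_out(c,k)
        if m: print(k,tof(np.nanmedian(P[m[0]['mask']],0)))
E
```

```text
scene 53 [370.5 371.  371.6 479.6 481.1 482. ] [-521.8 -521.6 -520.5 -423.9 -422.9 -422.6]
112.38642071038144 100.6746623121437
scene 54 [362.  362.6 363.2 471.3 473.  474.1] [-529.2 -528.6 -527.7 -431.4 -430.2 -429.7]
112.66678754680468 100.32331400448686
vial [-29.24337555 133.69256726]
post [137.97246094  49.66254058]
clamp_fork [151.93437678 -36.05852699]
top 53 [370.1 370.7 371.8 477.9 479.1 479.5] [-522.6 -522.2 -521.2 -425.1 -424.  -423.6]
110.5216191402968 100.14607253864753
top 54 [361.9 362.2 363.7 469.5 470.7 471.1] [-530.  -529.5 -528.6 -432.3 -431.5 -431. ]
110.69332861972165 100.0042822076643
vial [-33.41629165 130.02186194]
clamp_fork [153.64167311 -32.38959877]
```

Emit:
send_rows --motion '[50,0,0,0,-9.1,50,0,0,0,-9.1,50,0,0,0,-9.1,50,0,0,0,-9.05]'

```text
t: 2.5
tool_pos: [213.6, -506.8, 231.3]
orientation: [[0.508, 0.862, 0.0], [0.862, -0.508, -0.0], [-0.0, 0.0, -1.0]]
ft_force: [-0.3, 0.6, 0.1]
opening: 50.2
```

Emit:
send_rows --motion '[50,60,6,0,0,50,60,6,0,0,50,60,6,0,0,50,60,6,0,0,50,60,6,0,0]'

```text
t: 3.12
tool_pos: [393.9, -263.0, 231.6]
orientation: [[0.512, 0.859, 0.001], [0.859, -0.512, -0.001], [-0.0, 0.001, -1.0]]
ft_force: [0.8, -0.2, 0.2]
opening: 50.0
```

Emit:
send_rows --motion '[50,60,6,0,0,50,60,6,0,0,50,60,6,0,0,50,60,6,0,0,50,60,6,0,0]'

```text
t: 3.75
tool_pos: [573.5, -20.4, 231.5]
orientation: [[0.512, 0.859, 0.001], [0.859, -0.512, -0.0], [-0.0, 0.001, -1.0]]
ft_force: [0.3, -1.1, 0.3]
opening: 50.0
```

Emit:
send_rows --motion '[50,60,6,0,0,50,60,6,0,0,50,62,5,0,0,50,0,0,0,0]'

```text
t: 4.25
tool_pos: [681.1, 129.5, 228.9]
orientation: [[0.508, 0.861, -0.002], [0.861, -0.508, 0.001], [-0.0, -0.002, -1.0]]
ft_force: [0.2, -0.5, 0.9]
opening: 50.3
```

```bash
python3 - <<'E'
from h import *
look('a')
E
```

```text
t 4.25 tcp [681.1 129.5 228.9] fence [-180.    12.7] op 50.3 F [ 0.2 -0.5  0.9] yaw x 59.5
```

View pics/a.png

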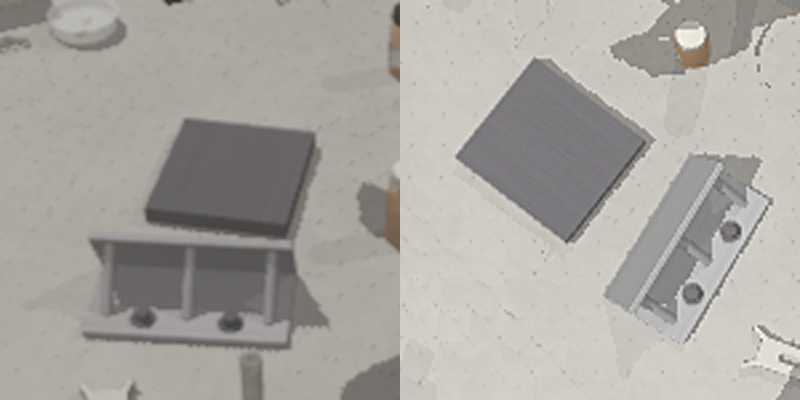

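Emit:
send_rows --motion '[50,0,0,55,0,50,0,0,55,0,50,0,0,55,0,50,0,0,40,0,50,0,0,0,0]'

```text
t: 4.97
tool_pos: [677.1, 123.6, 23.6]
orientation: [[0.514, 0.858, -0.007], [0.858, -0.514, -0.001], [-0.004, -0.006, -1.0]]
ft_force: [0.3, 0.1, 1.0]
opening: 50.1
```

```bash
python3 - <<'E'
from h import *
look('b')
for c in("scene","top"):
    im=np.load(f'b_{c}.npz')['im'];u,v=proj(c,[[670,110,20]])[0].astype(int)
    cv2.imwrite(f'pics/b_{c}.png',cv2.resize(im[max(0,v-60):v+60,max(0,u-60):u+60],(500,500))[:,:,::-1])
E
```

```text
t 4.97 tcp [677.1 123.6  23.6] fence [-172.9   12.2] op 50.1 F [0.3 0.1 1. ] yaw x 59.1
```

View pics/b_scene.png

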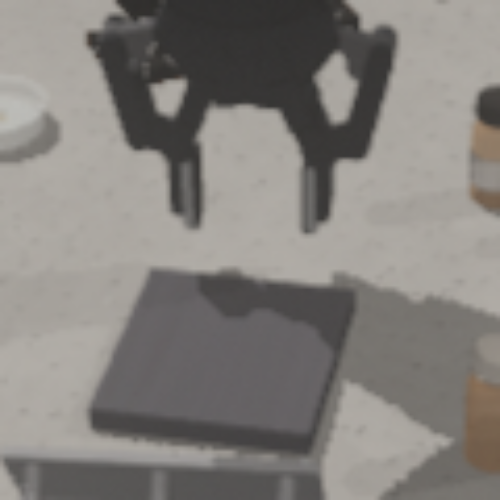

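View pics/b_top.png

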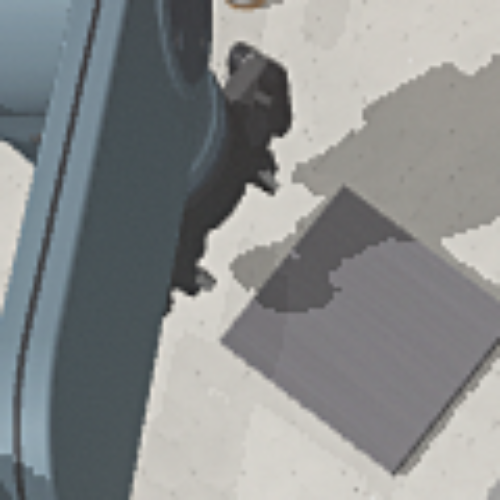

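Emit:
send_rows --motion '[50,0,0,12,0,50,0,0,8,0,50,0,0,0,0]'

```text
t: 5.45
tool_pos: [679.6, 125.5, 5.9]
orientation: [[0.512, 0.859, -0.001], [0.859, -0.512, -0.0], [-0.001, -0.001, -1.0]]
ft_force: [0.2, -0.5, 0.1]
opening: 50.0
```

Emit:
send_rows --motion '[50,0,0,2,0,50,0,0,2,0,50,0,0,0,0]'

```text
t: 5.82
tool_pos: [680.1, 125.5, 2.2]
orientation: [[0.512, 0.859, -0.0], [0.859, -0.512, 0.0], [-0.0, -0.0, -1.0]]
ft_force: [1.0, 0.2, 0.5]
opening: 50.0
```

Emit:
send_rows --motion '[50,0,0,2,0,50,0,0,0,0]'

```text
t: 6.08
tool_pos: [680.0, 125.4, 0.1]
orientation: [[0.512, 0.859, -0.0], [0.859, -0.512, 0.0], [-0.0, -0.0, -1.0]]
ft_force: [0.0, -0.5, -0.1]
opening: 49.6
```

Emit:
send_rows --motion '[50,0,0,2,0,50,0,0,0,0]'

```text
t: 6.32
tool_pos: [680.0, 125.4, -1.9]
orientation: [[0.512, 0.859, -0.0], [0.859, -0.512, -0.0], [-0.0, -0.0, -1.0]]
ft_force: [-0.0, 0.6, -0.1]
opening: 49.7
```

```bash
python3 - <<'E'
from h import *
look('c')
c='scene'
z=np.load(f'c_{c}.npz');im=z['im'];u,v=proj(c,[[670,110,20]])[0].astype(int)
cv2.imwrite(f'pics/c_{c}.png',cv2.resize(im[max(0,v-60):v+60,max(0,u-60):u+60],(500,500),interpolation=cv2.INTER_CUBIC)[:,:,::-1])
P=cloud(c,z['d']);F=tof(P)
m=(F[...,0]<-155)&(F[...,0]>-200)&(abs(F[...,1]-12)<70)&(P[...,2]<75)&(P[...,2]>-3)
q=np.c_[F[m],P[m][:,2]]
q=q[q[:,2]>3];print(len(q));
for lo in range(3,40,4):
    s=q[(q[:,2]>=lo)&(q[:,2]<lo+4)]
    if len(s):print(lo,len(s),s[:,0].min().round(1),s[:,0].max().round(1),'e',np.sort(s[:,1]).round(0))
E
```

```text
t 6.33 tcp [680.  125.4  -1.9] fence [-175.9   13.8] op 49.7 F [-0.   0.6 -0.1] yaw x 59.2
734
3 27 -196.7 -155.4 e [-50. -43. -34. -15. -13. -11. -11. -11.  -7.  -2.  -1.   4.   9.  10.
  10.  31.  31.  40.  42.  44.  46.  51.  52.  58.  64.  75.  81.]
7 21 -184.5 -163.0 e [-21. -19. -17. -17. -17. -15. -15. -13. -13. -11. -11. -11. -11.  42.
  42.  44.  44.  46.  48.  50.  50.]
11 18 -185.7 -162.3 e [-23. -21. -19. -16. -13. -11. -11. -11.  40.  41.  42.  42.  46.  46.
  48.  48.  50.  52.]
15 31 -189.9 -161.6 e [-23. -23. -21. -21. -19. -19. -17. -16. -14. -14. -14. -12. -12. -11.
 -11. -11. -11. -11.  41.  41.  42.  44.  45.  45.  46.  46.  48.  48.
  50.  52.  52.]
19 24 -174.4 -164.0 e [-23. -21. -20. -19. -18. -16. -14. -12. -12. -11. -11.  40.  41.  42.
  42.  44.  46.  46.  48.  50.  50.  50.  52.  52.]
23 22 -173.8 -164.5 e [-25. -23. -22. -21. -21. -19. -16. -16. -14. -14. -12. -11. -11.  40.
  40.  42.  42.  44.  46.  48.  48.  50.]
27 20 -174.6 -163.8 e [-24. -22. -19. -18. -16. -14. -12. -11. -11.  40.  40.  42.  44.  45.
  46.  48.  48.  50.  52.  52.]
31 24 -175.6 -163.4 e [-24. -23. -22. -22. -20. -20. -16. -16. -14. -13. -12. -11. -11. -11.
  40.  42.  44.  45.  46.  46.  48.  50.  52.  52.]
35 32 -183.1 -164.0 e [-24. -24. -22. -20. -20. -18. -18. -18. -16. -16. -14. -13. -12. -11.
 -11. -11. -11.  40.  40.  41.  41.  42.  42.  44.  45.  46.  48.  50.
  50.  50.  52.  52.]
39 18 -185.8 -164.7 e [-26. -15. -14. -14. -13. -13. -12. -12. -12. -12. -11.  40.  43.  44.
  45.  46.  48.  52.]
```

View pics/c_scene.png

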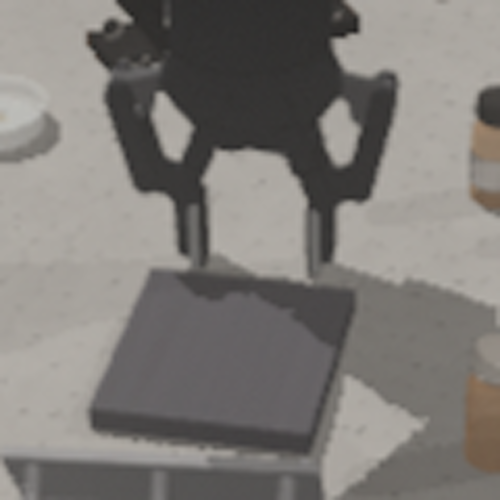

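Emit:
send_rows --motion '[50,0,-3,1,0,50,0,0,1,0,50,0,0,0,0]'

```text
t: 6.8
tool_pos: [677.3, 127.2, -2.9]
orientation: [[0.512, 0.859, -0.0], [0.859, -0.512, 0.0], [0.0, -0.0, -1.0]]
ft_force: [-2.2, 0.3, 5.8]
opening: 50.3
```

Emit:
send_rows --motion '[50,0,0,1,0,50,0,0,0,0]'

```text
t: 7.05
tool_pos: [677.3, 127.2, -3.0]
orientation: [[0.512, 0.859, 0.0], [0.859, -0.512, 0.0], [0.0, 0.0, -1.0]]
ft_force: [-4.7, -0.5, 9.8]
opening: 50.2
```

Emit:
send_rows --motion '[50,0,0,-4,0,50,-6,0,0,0,50,-6,0,0,0,50,-6,0,0,0,50,-6,0,0,0]'

```text
t: 7.68
tool_pos: [664.9, 106.1, -1.0]
orientation: [[0.512, 0.859, -0.0], [0.859, -0.512, 0.0], [0.0, -0.001, -1.0]]
ft_force: [-0.3, 2.1, -1.5]
opening: 50.1
```

Emit:
send_rows --motion '[50,-6,0,0,0,50,-6,0,0,0,50,-6,0,0,0,50,0,0,0,0]'

```text
t: 8.18
tool_pos: [655.9, 90.2, -0.5]
orientation: [[0.512, 0.859, -0.0], [0.859, -0.512, -0.0], [-0.0, 0.0, -1.0]]
ft_force: [-1.3, -0.2, -0.1]
opening: 49.8
```

```bash
python3 - <<'E'
from h import *
look('d')
E
```

```text
t 8.18 tcp [ 6.559e+02  9.020e+01 -5.000e-01] fence [-133.3   11.1] op 49.8 F [-1.3 -0.2 -0.1] yaw x 59.2
```

View pics/d.png

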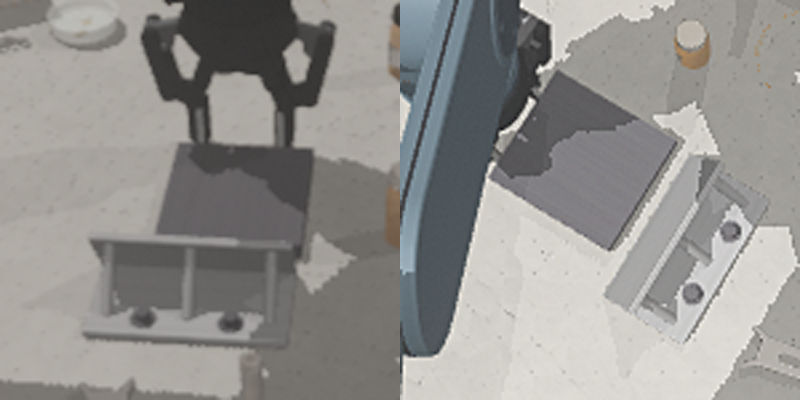

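Emit:
send_rows --motion '[50,-5,0,0,0,50,-5,0,0,0,50,-5,0,0,0,50,-5,0,0,0,50,0,0,0,0]'

```text
t: 8.9
tool_pos: [646.6, 74.4, -0.4]
orientation: [[0.512, 0.859, 0.002], [0.859, -0.512, 0.001], [0.002, 0.001, -1.0]]
ft_force: [2.8, 5.1, -1.4]
opening: 50.2
```

Emit:
send_rows --motion '[50,-5,0,0,0,50,-5,0,0,0,50,-5,0,0,0,50,-5,0,0,0,50,0,0,0,0]'

```text
t: 9.52
tool_pos: [634.9, 55.9, -0.8]
orientation: [[0.512, 0.859, -0.001], [0.859, -0.512, -0.0], [-0.001, -0.001, -1.0]]
ft_force: [0.9, 0.9, -0.7]
opening: 49.9
```

```bash
python3 - <<'E'
from h import *
look('e')
E
```

```text
t 9.53 tcp [634.9  55.9  -0.8] fence [-93.1  10.7] op 49.9 F [ 0.9  0.9 -0.7] yaw x 59.2
```

View pics/e.png

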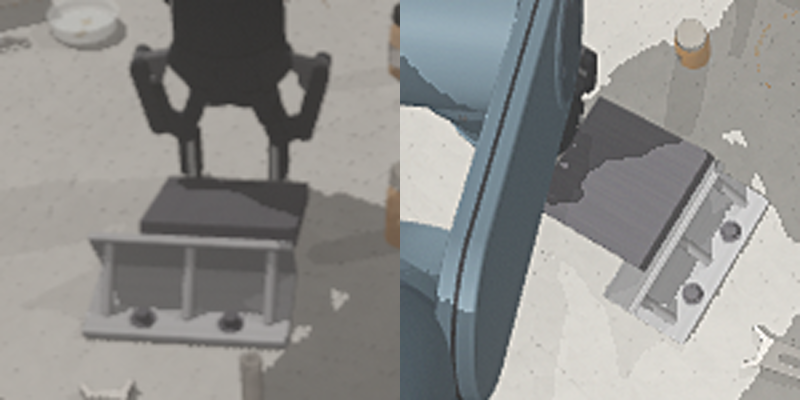

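Emit:
send_rows --motion '[50,-5,0,0,0,50,-5,0,0,0,50,-5,0,0,0,50,-5,0,0,0,50,-5,0,0,0]'

```text
t: 10.25
tool_pos: [622.5, 34.6, -0.7]
orientation: [[0.512, 0.859, -0.0], [0.859, -0.512, -0.0], [-0.0, -0.0, -1.0]]
ft_force: [1.2, 1.2, -1.1]
opening: 50.1
```

Emit:
send_rows --motion '[50,-5,0,0,0,50,-5,0,0,0,50,-5,0,0,0,50,-5,0,0,0,50,0,0,0,0]'

```text
t: 10.88
tool_pos: [612.3, 17.3, -0.6]
orientation: [[0.512, 0.859, -0.0], [0.859, -0.512, -0.0], [-0.0, -0.0, -1.0]]
ft_force: [-0.5, -0.1, 0.1]
opening: 49.9
```

```bash
python3 - <<'E'
from h import *
look('f')
E
```

```text
t 10.88 tcp [ 6.123e+02  1.730e+01 -6.000e-01] fence [-48.4  10.9] op 49.9 F [-0.5 -0.1  0.1] yaw x 59.2
```

View pics/f.png

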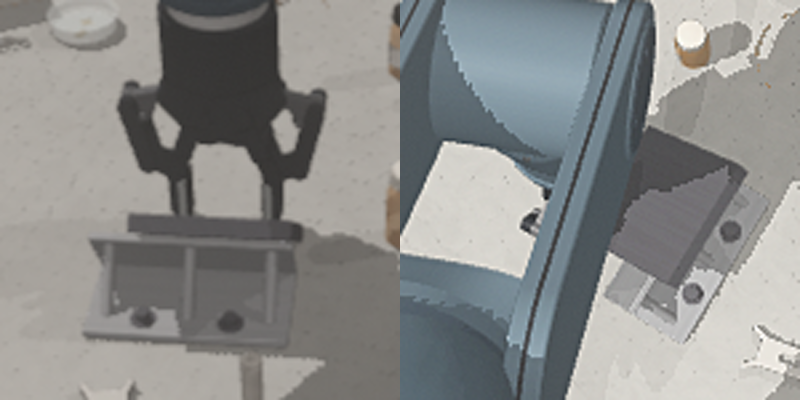

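Emit:
send_rows --motion '[50,-4,0,0,0,50,-4,0,0,0,50,-4,0,0,0,50,-4,0,0,0,50,0,0,0,0]'

```text
t: 11.6
tool_pos: [604.0, 3.7, -0.7]
orientation: [[0.512, 0.859, -0.001], [0.859, -0.512, -0.0], [-0.0, -0.0, -1.0]]
ft_force: [0.9, 1.3, 0.4]
opening: 49.8
```

Emit:
send_rows --motion '[50,-3,0,0,0,50,-3,0,0,0,50,0,0,0,0]'

```text
t: 11.98
tool_pos: [601.1, -1.3, -0.7]
orientation: [[0.512, 0.859, -0.0], [0.859, -0.512, -0.0], [-0.0, -0.0, -1.0]]
ft_force: [-0.7, 0.8, -1.3]
opening: 49.7
```

```bash
cat >> h.py <<'E'
def tilt(tag,side=None):
    # plate plane from depth
    for c in("scene","top"):
        z=np.load(f"{tag}_{c}.npz");P=cloud(c,z['d']);r=bot.cut_out(c,"plate")
        if not r: print(c,'no plate');continue
        m=cv2.erode(r[0]['mask'].astype(np.uint8),np.ones((3,3)))>0
        q=P[m];q=q[~np.isnan(q[:,0])];q=np.c_[tof(q),q[:,2]]
        if len(q)<20: print(c,'few');continue
        print(c,round(r[0]['score'],2),len(q),'lo',np.percentile(q,2,0).round(1),'hi',np.percentile(q,98,0).round(1))
        rng=np.random.default_rng(0);best=(0,)
        for _ in range(300):
            a=q[rng.choice(len(q),3,False)];nn=np.cross(a[1]-a[0],a[2]-a[0]);l=np.linalg.norm(nn)
            if l<1:continue
            nn/=l;k=abs((q-a[0])@nn)<2
            if k.sum()>best[0]:best=(k.sum(),k)
        p=q[best[1]];mu=p.mean(0);w=np.linalg.svd(p-mu,full_matrices=False)[2][2];w*=np.sign(w[2]) or 1
        print('  plane inl',best[0],'normal',w.round(3),'tilt',np.degrees(np.arccos(abs(w[2]))).round(1),'at',mu.round(1))
E
python3 - <<'E'
from h import *
look('g');tilt('g')
E
```

```text
t 11.97 tcp [601.1  -1.3  -0.7] fence [-26.7  10.9] op 49.7 F [-0.7  0.8 -1.3] yaw x 59.2
scene 0.8 771 lo [ 20.9 -31.   48.8] hi [56.7 63.  96.9]
  plane inl 484 normal [-0.84  -0.007  0.542] tilt 57.2 at [47.3 16.6 78.7]
top 0.87 1039 lo [  4.4 -30.2  34.1] hi [55.5 61.7 97.7]
  plane inl 861 normal [-0.815 -0.003  0.579] tilt 54.6 at [30.9 19.7 71.4]
```

View pics/g.png

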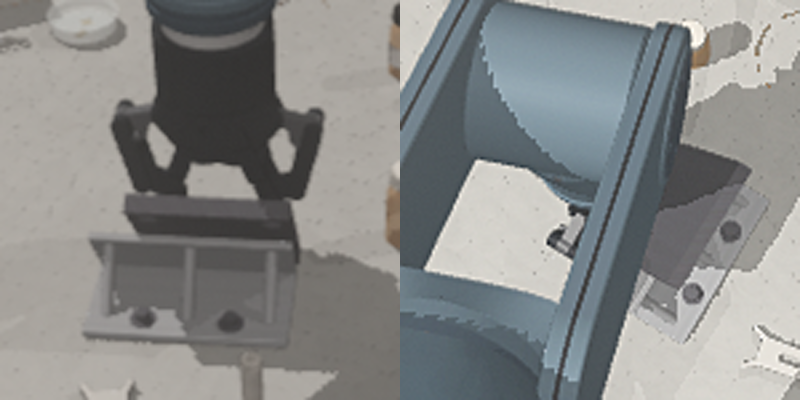

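Emit:
send_rows --motion '[50,-2,0,0,0,50,-2,0,0,0,50,0,0,0,0]'

```text
t: 12.55
tool_pos: [599.1, -4.5, -0.8]
orientation: [[0.512, 0.859, -0.0], [0.859, -0.512, 0.0], [-0.0, -0.0, -1.0]]
ft_force: [1.3, 1.2, -2.0]
opening: 50.1
```

Emit:
send_rows --motion '[50,-1.5,0,0,0,50,0,0,0,0,50,0,0,0,0]'

```text
t: 12.92
tool_pos: [598.4, -5.8, -0.7]
orientation: [[0.512, 0.859, -0.0], [0.859, -0.512, -0.0], [-0.0, -0.0, -1.0]]
ft_force: [0.1, 1.4, -1.4]
opening: 49.9
```

```bash
python3 - <<'E'
from h import *
look('i');tilt('i')
E
```

```text
t 12.93 tcp [598.4  -5.8  -0.7] fence [-21.4  10.9] op 49.9 F [ 0.1  1.4 -1.4] yaw x 59.2
scene 0.95 897 lo [ 23.2 -30.   51.9] hi [ 55.   61.5 100.8]
  plane inl 607 normal [-0.873 -0.004  0.487] tilt 60.8 at [45.4 16.4 80.3]
top 0.95 774 lo [ 12.9 -29.6  43.7] hi [ 53.6  60.3 101.7]
  plane inl 613 normal [-0.858 -0.     0.513] tilt 59.1 at [33.7 21.3 79. ]
```

Emit:
send_rows --motion '[50,4,0,0,0,50,15,0,0,0,50,40,0,0,0,50,0,0,-60,0,50,0,0,-60,0]'

```text
t: 13.75
tool_pos: [628.5, 46.4, 119.3]
orientation: [[0.511, 0.86, -0.003], [0.86, -0.511, 0.0], [-0.001, -0.003, -1.0]]
ft_force: [1.0, 0.1, 1.1]
opening: 50.0
```

Emit:
send_rows --motion '[80,0,0,-60,9,80,0,0,0,9,80,0,0,0,9,80,0,0,0,9,80,0,0,0,9]'

```text
t: 14.38
tool_pos: [629.0, 45.8, 179.6]
orientation: [[0.971, 0.241, 0.0], [0.241, -0.971, -0.0], [0.0, 0.0, -1.0]]
ft_force: [-0.1, -0.8, -0.5]
opening: 80.2
```

Emit:
send_rows --motion '[80,0,0,0,9,80,0,0,0,9,80,0,0,0,9,80,0,0,0,9,80,0,0,0,9]'

```text
t: 15.0
tool_pos: [629.0, 45.8, 179.5]
orientation: [[0.857, -0.516, 0.0], [-0.516, -0.857, -0.0], [0.0, -0.0, -1.0]]
ft_force: [-0.2, 0.2, -0.2]
opening: 79.9
```

```bash
python3 - <<'E'
from h import *
look('j');tilt('j')
E
```

```text
t 15.0 tcp [629.   45.8 179.5] fence [-81.4  10.7] op 79.9 F [-0.2  0.2 -0.2] yaw x -31.1
scene 0.81 956 lo [ 21.6 -31.5  49. ] hi [ 55.   62.8 100.6]
  plane inl 631 normal [-0.874 -0.001  0.485] tilt 61.0 at [45.3 15.6 80.2]
top 0.89 1295 lo [ -4.5 -31.1  14.2] hi [ 54.   62.5 101.2]
  plane inl 1101 normal [-0.861 -0.002  0.509] tilt 59.4 at [22.9 15.6 60.7]
```

View pics/j.png

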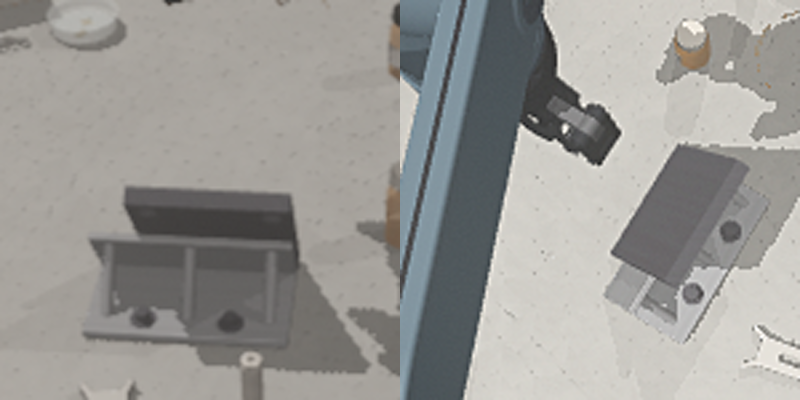

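Emit:
send_rows --motion '[80,3,55,0,0,80,2,54.5,0,0,80,0,0,45,0,80,0,0,0,0]'

```text
t: 15.7
tool_pos: [574.3, -51.4, 131.7]
orientation: [[0.859, -0.511, -0.007], [-0.511, -0.859, 0.002], [-0.007, 0.002, -1.0]]
ft_force: [-0.6, 0.8, 0.9]
opening: 80.0
```

```bash
python3 - <<'E'
from h import *
look('k');tilt('k')
E
```

```text
t 15.7 tcp [574.3 -51.4 131.7] fence [30.1 13.6] op 80.0 F [-0.6  0.8  0.9] yaw x -30.7
scene 0.69 860 lo [ 23.4 -31.3  52.4] hi [ 54.9  61.7 100.3]
  plane inl 598 normal [-0.875 -0.002  0.484] tilt 61.0 at [46.  15.2 81.2]
top 0.6 261 lo [ -4.6 -32.8  13.3] hi [40.9 -4.8 92.1]
  plane inl 260 normal [-0.864  0.004  0.503] tilt 59.8 at [ 19.6 -20.   55.1]
```

View pics/k.png

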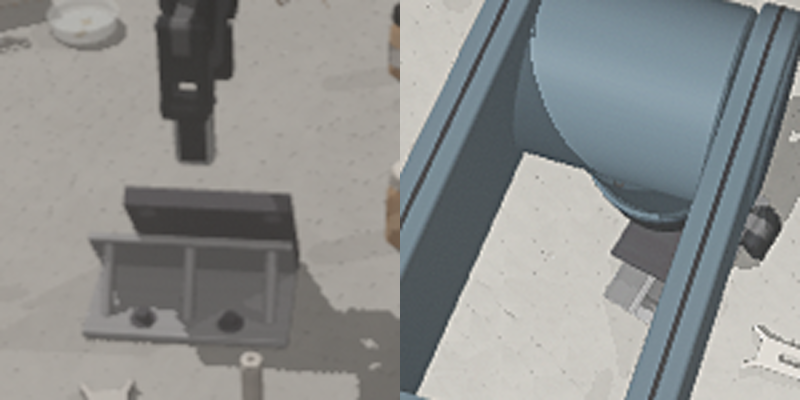

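Emit:
send_rows --motion '[80,0,0,35,0,80,0,0,25,0,80,0,0,15,0,80,0,0,4,0,80,0,0,0,0]'

```text
t: 16.52
tool_pos: [577.6, -51.7, 56.0]
orientation: [[0.859, -0.512, 0.001], [-0.512, -0.859, -0.0], [0.001, -0.0, -1.0]]
ft_force: [0.0, -0.4, 0.3]
opening: 79.7
```

```bash
python3 - <<'E'
from h import *
look('l');tilt('l')
E
```

```text
t 16.52 tcp [577.6 -51.7  56. ] fence [28.7 16.5] op 79.7 F [ 0.  -0.4  0.3] yaw x -30.8
scene 0.86 569 lo [ 31.1 -31.6  56.1] hi [ 55.3  62.3 100.3]
  plane inl 410 normal [-0.875 -0.001  0.483] tilt 61.1 at [45.  19.9 79.7]
top 0.59 261 lo [ -4.2 -32.9  14.6] hi [ 49.5 -10.  101.2]
  plane inl 246 normal [-0.86  -0.015  0.511] tilt 59.3 at [ 25.3 -22.1  64.5]
```

View pics/l.png

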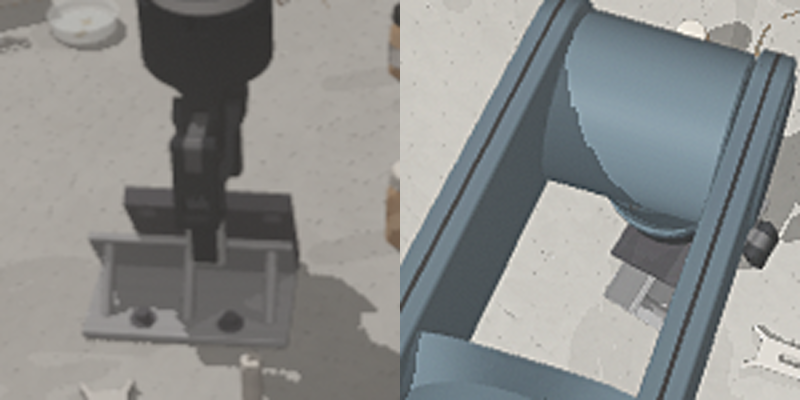

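Emit:
send_rows --motion '[80,0,-6,0,0,80,0,-6,0,0,80,0,-5,0,0,80,0,-5,0,0,80,0,0,0,0]' --newtons 20

```text
t: 17.35
tool_pos: [588.3, -32.3, 55.2]
orientation: [[0.859, -0.512, -0.0], [-0.512, -0.859, 0.0], [-0.0, -0.0, -1.0]]
ft_force: [-0.2, -1.1, -0.4]
opening: 79.7
```

Emit:
send_rows --motion '[80,0,-4,0,0,80,0,-4,0,0,80,0,-4,0,0,80,0,0,0,0]'

```text
t: 17.85
tool_pos: [594.5, -22.1, 55.2]
orientation: [[0.859, -0.512, 0.0], [-0.512, -0.859, 0.0], [-0.0, -0.0, -1.0]]
ft_force: [0.3, -0.6, -0.9]
opening: 79.9
```

```bash
python3 - <<'E'
from h import *
look('m');tilt('m')
E
```

```text
t 17.85 tcp [594.5 -22.1  55.2] fence [-5.4 15.8] op 79.9 F [ 0.3 -0.6 -0.9] yaw x -30.8
scene 0.66 1181 lo [  7.8 -32.4  38.5] hi [ 34.2  62.8 108.3]
  plane inl 872 normal [-0.949 -0.003  0.316] tilt 71.6 at [23.5 16.5 73.8]
top few
```

View pics/m.png

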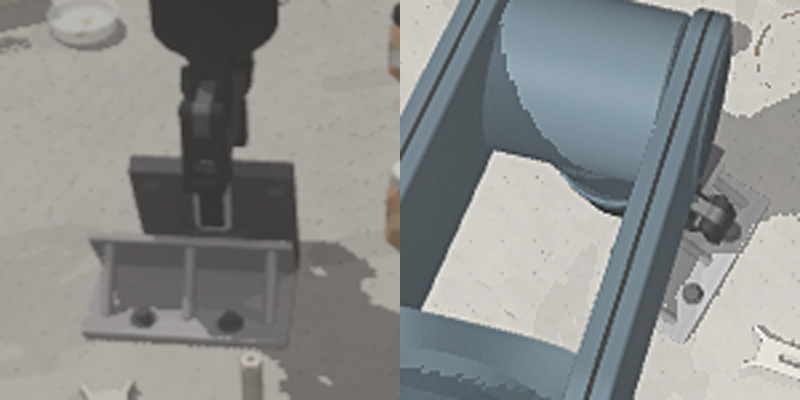

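Emit:
send_rows --motion '[74,0,0,0,0,68,0,0,0,0,62,0,0,0,0,56,0,0,0,0,50,0,0,0,0]'

```text
t: 18.68
tool_pos: [594.3, -22.4, 55.3]
orientation: [[0.859, -0.512, 0.0], [-0.512, -0.859, 0.0], [0.0, -0.0, -1.0]]
ft_force: [0.5, -0.4, -0.0]
opening: 50.1
```

Emit:
send_rows --motion '[45,0,0,0,0,40,0,0,0,0,36,0,0,0,0,32,0,0,0,0,28,0,0,0,0]'

```text
t: 19.3
tool_pos: [594.3, -22.5, 55.3]
orientation: [[0.859, -0.512, 0.0], [-0.512, -0.859, -0.0], [0.0, 0.0, -1.0]]
ft_force: [0.1, 0.1, -0.1]
opening: 27.8
```

```bash
python3 - <<'E'
from h import *
look('n');tilt('n')
E
```

```text
t 19.3 tcp [594.3 -22.5  55.3] fence [-5.  15.9] op 27.8 F [ 0.1  0.1 -0.1] yaw x -30.8
scene 0.95 1687 lo [ -7.9 -32.5  29.4] hi [  1.6  62.9 111.3]
  plane inl 1264 normal [-1.     0.001  0.006] tilt 89.6 at [-0.7 17.  67.4]
top no plate
```

View pics/n.png

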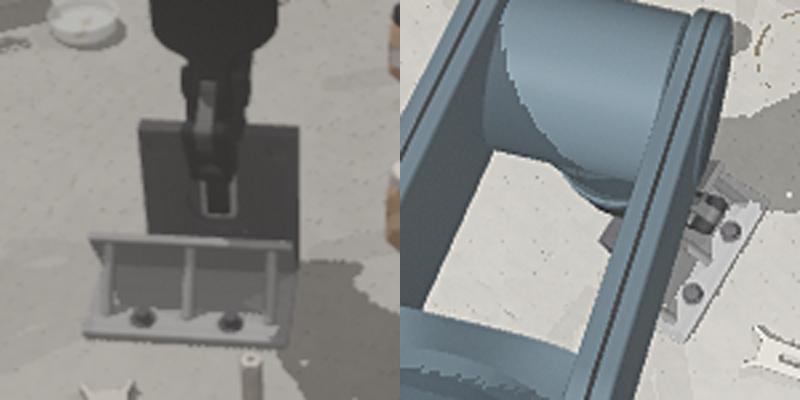

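Emit:
send_rows --motion '[28,0,-4,-2,0,28,0,-4,-2,0,28,0,-3,-2,0,28,0,-3,-2,0,28,0,-3,0,0]'

```text
t: 20.12
tool_pos: [603.3, -7.7, 63.6]
orientation: [[0.859, -0.512, 0.0], [-0.512, -0.859, -0.0], [0.0, -0.0, -1.0]]
ft_force: [0.0, 1.3, -0.5]
opening: 28.0
```

Emit:
send_rows --motion '[28,0,-3,0,0,28,0,-3,0,0,28,0,0,0,0]'

```text
t: 20.5
tool_pos: [606.2, -2.5, 63.2]
orientation: [[0.859, -0.512, 0.0], [-0.512, -0.859, 0.0], [-0.0, -0.0, -1.0]]
ft_force: [-0.3, -0.7, -0.2]
opening: 28.3
```

```bash
python3 - <<'E'
from h import *
look('o');tilt('o')
E
```

```text
t 20.5 tcp [606.2  -2.5  63.2] fence [-28.2  15.9] op 28.3 F [-0.3 -0.7 -0.2] yaw x -30.8
scene 0.72 2129 lo [-34.8 -32.3  24.6] hi [ -7.   60.8 108.2]
  plane inl 1437 normal [ 0.957 -0.     0.291] tilt 73.1 at [-19.1  15.8  62.4]
top 0.71 69 lo [-40.3 -31.3   5.2] hi [ -2.5  62.1 108.8]
  plane inl 57 normal [ 0.958 -0.103  0.267] tilt 74.5 at [-15.8  30.8  49.2]
```

View pics/o.png

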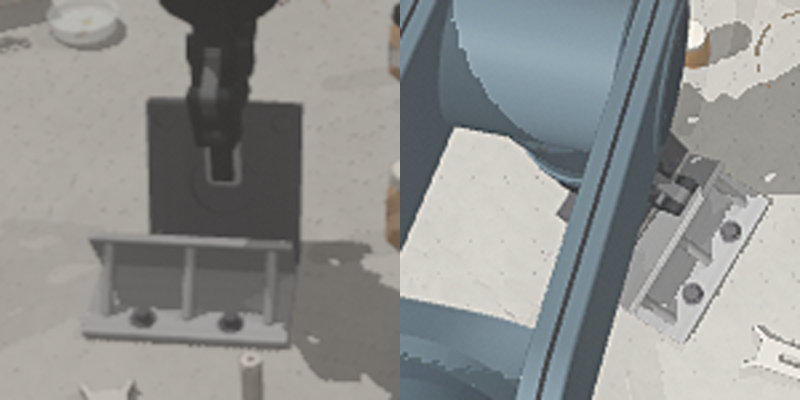

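Emit:
send_rows --motion '[32,0,-2,0,0,36,0,-2,0,0,40,0,-2,0,0,44,0,-2,0,0,47,0,-2,0,0]'

```text
t: 21.32
tool_pos: [611.3, 6.0, 63.3]
orientation: [[0.859, -0.512, 0.0], [-0.512, -0.859, 0.0], [0.0, -0.0, -1.0]]
ft_force: [-0.3, 0.4, -0.1]
opening: 47.0
```

Emit:
send_rows --motion '[50,0,-2,0,0,50,0,0,0,0]'

```text
t: 21.58
tool_pos: [612.4, 7.8, 63.3]
orientation: [[0.859, -0.512, 0.0], [-0.512, -0.859, 0.0], [0.0, -0.0, -1.0]]
ft_force: [0.2, 0.4, 0.8]
opening: 50.1
```

```bash
python3 - <<'E'
from h import *
look('p');tilt('p')
E
```

```text
t 21.57 tcp [612.4   7.8  63.3] fence [-40.2  15.9] op 50.1 F [0.2 0.4 0.8] yaw x -30.8
scene 0.67 2298 lo [-55.  -33.1  20.5] hi [-10.6  61.3 100.1]
  plane inl 1554 normal [0.878 0.008 0.479] tilt 61.4 at [-29.4  16.   55.4]
top 0.94 254 lo [-60.9 -29.8   7.1] hi [ -3.   61.9 100.7]
  plane inl 193 normal [ 0.869 -0.01   0.495] tilt 60.3 at [-13.8  23.9  28.7]
```

View pics/p.png

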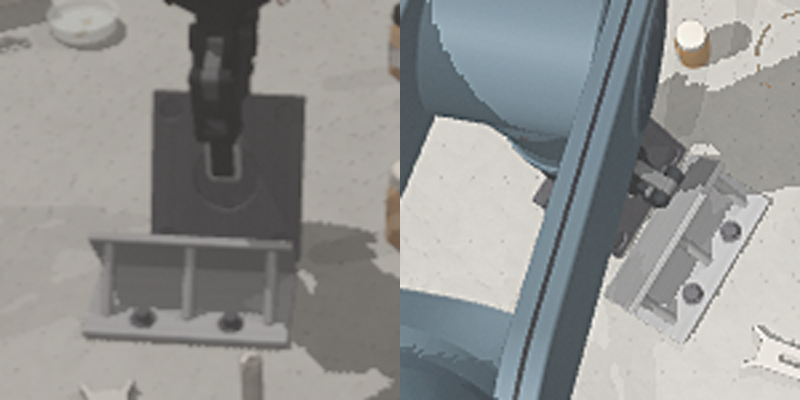

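Emit:
send_rows --motion '[52,0,-3,1,0,54,0,-3,2,0,56,0,-3,3,0,58,0,-3,3,0,60,0,-3,3,0]'

```text
t: 22.4
tool_pos: [620.2, 20.8, 51.1]
orientation: [[0.859, -0.512, 0.0], [-0.512, -0.859, 0.0], [0.0, -0.0, -1.0]]
ft_force: [1.1, 2.0, 0.5]
opening: 60.0
```

Emit:
send_rows --motion '[60,0,-3,1,0,60,0,0,0,0]'

```text
t: 22.65
tool_pos: [621.3, 23.3, 50.0]
orientation: [[0.859, -0.512, -0.001], [-0.512, -0.859, -0.0], [-0.0, 0.0, -1.0]]
ft_force: [0.9, 0.8, -0.3]
opening: 60.4
```

```bash
python3 - <<'E'
from h import *
look('q');tilt('q')
E
```

```text
t 22.65 tcp [621.3  23.3  50. ] fence [-58.1  15.7] op 60.4 F [ 0.9  0.8 -0.3] yaw x -30.8
scene 0.65 2123 lo [-77.7 -31.8  18.9] hi [-15.3  61.2  83.6]
  plane inl 1435 normal [ 0.723 -0.002  0.691] tilt 46.3 at [-41.7  16.7  47.8]
top 0.67 452 lo [-45.7 -28.5   8.7] hi [-5.1 61.7 52.7]
  plane inl 345 normal [ 0.722 -0.006  0.692] tilt 46.2 at [-21.7  22.3  28.5]
```

View pics/q.png

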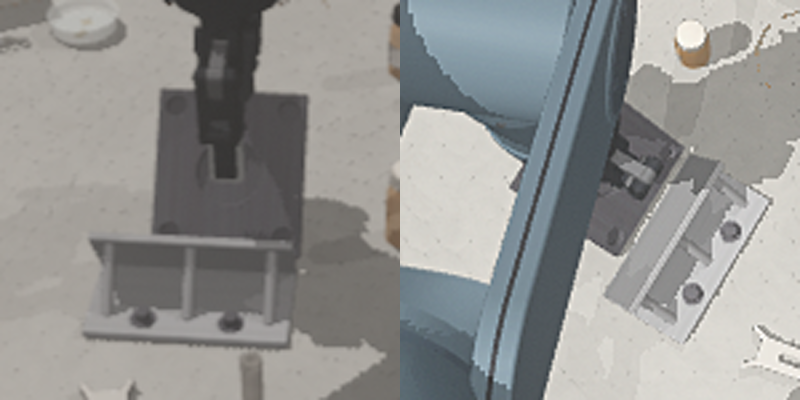

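Emit:
send_rows --motion '[62,0,-2,2,0,63,0,-2,2,0,64,0,-2,2,0,65,0,-2,3,0,66,0,-1,2,0]'

```text
t: 23.48
tool_pos: [626.3, 31.1, 39.1]
orientation: [[0.859, -0.512, 0.0], [-0.512, -0.859, 0.0], [0.0, -0.0, -1.0]]
ft_force: [1.1, 1.9, 0.9]
opening: 66.3
```

```bash
python3 - <<'E'
from h import *
look('r');tilt('r')
E
```

```text
t 23.48 tcp [626.3  31.1  39.1] fence [-67.4  16. ] op 66.3 F [1.1 1.9 0.9] yaw x -30.8
scene 0.84 2143 lo [-90.5 -32.9  16. ] hi [-15.5  61.4  72.5]
  plane inl 1470 normal [0.599 0.004 0.801] tilt 36.8 at [-47.8  16.9  41.2]
top 0.64 630 lo [-54.4 -30.1   8.7] hi [-6.7 61.5 47.2]
  plane inl 432 normal [0.612 0.01  0.791] tilt 37.8 at [-26.7  16.   26. ]
```

View pics/r.png

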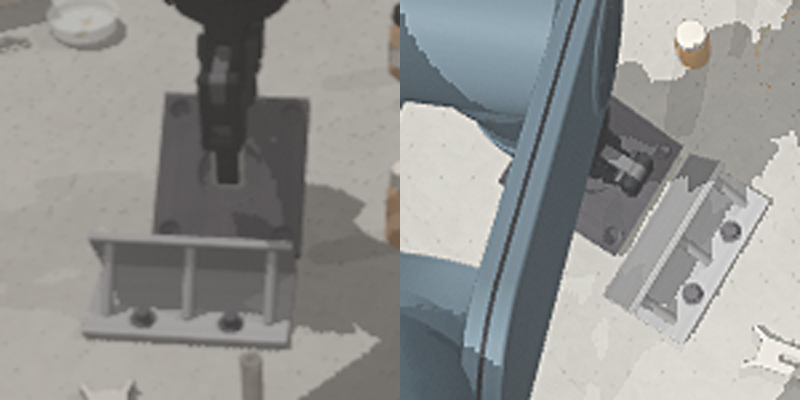

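Emit:
send_rows --motion '[67,0,-1,2,0,68,0,-1,2,0,69.5,0,-1,2,0,71,0,-1,2,0,72,0,-1,2,0]'

```text
t: 24.3
tool_pos: [628.5, 35.1, 29.1]
orientation: [[0.859, -0.512, -0.0], [-0.512, -0.859, -0.0], [-0.0, 0.0, -1.0]]
ft_force: [1.0, 1.6, -0.9]
opening: 72.1
```

```bash
python3 - <<'E'
from h import *
look('s');tilt('s')
E
```

```text
t 24.3 tcp [628.5  35.1  29.1] fence [-72.   15.8] op 72.1 F [ 1.   1.6 -0.9] yaw x -30.8
scene 0.56 1892 lo [-99.3 -30.8  15.2] hi [-17.4  61.3  61.3]
  plane inl 1364 normal [ 0.48  -0.003  0.877] tilt 28.7 at [-51.6  18.5  35.5]
top 0.79 673 lo [-58.2 -31.2   9.6] hi [-8.3 60.9 39.8]
  plane inl 456 normal [ 0.49  -0.002  0.872] tilt 29.3 at [-29.3  14.5  23.5]
```

View pics/s.png

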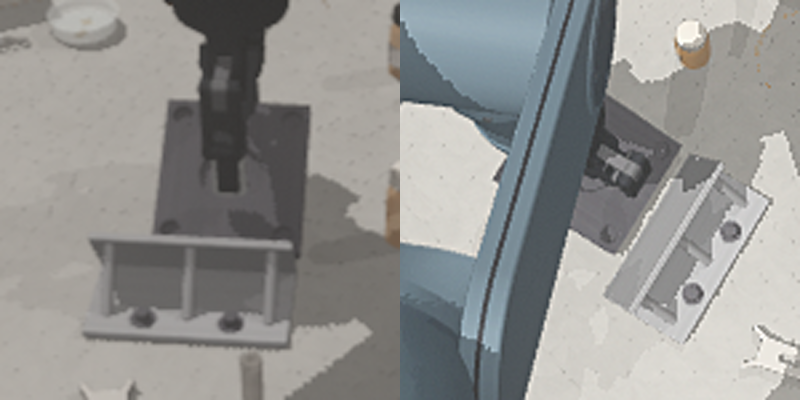

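Emit:
send_rows --motion '[74,0,0,2,0,75.5,0,-0.5,2,0,77,0,-0.5,2,0,78.5,0,-0.5,2,0,80,0,-0.5,1,0]'

```text
t: 25.12
tool_pos: [629.5, 36.8, 20.1]
orientation: [[0.859, -0.512, -0.0], [-0.512, -0.859, 0.0], [-0.0, 0.0, -1.0]]
ft_force: [1.2, 1.0, -0.9]
opening: 80.1
```

```bash
python3 - <<'E'
from h import *
look('t');tilt('t')
E
```

```text
t 25.12 tcp [629.5  36.8  20.1] fence [-73.9  15.8] op 80.1 F [ 1.2  1.  -0.9] yaw x -30.8
scene 0.75 1726 lo [-107.3  -32.1   12.8] hi [-16.8  62.5  42.6]
  plane inl 1303 normal [ 0.29  -0.005  0.957] tilt 16.9 at [-55.5  17.6  27. ]
top 0.94 669 lo [-64.4 -30.6   7.3] hi [-8.5 61.8 20.8]
  plane inl 402 normal [0.168 0.021 0.986] tilt 9.7 at [-31.8  14.9  15.2]
```

View pics/t.png

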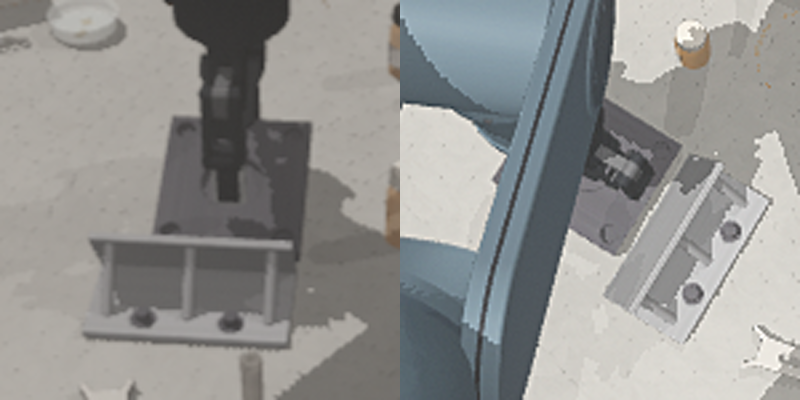

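```bash
python3 - <<'E'
from h import *
look('u');tilt('u')
E
```

```text
t 25.32 tcp [629.6  36.6  20.4] fence [-73.8  16. ] op 80.0 F [-0.   0.4  0.4] yaw x -30.8
scene 0.63 1231 lo [-112.4  -31.3    7.2] hi [-21.8  61.2  14.9]
  plane inl 1008 normal [-0.001 -0.003  1.   ] tilt 0.2 at [-59.1  17.7  12.8]
top 0.86 609 lo [-65.2 -28.    4.8] hi [-8.8 62.6 15.2]
  plane inl 388 normal [0.005 0.    1.   ] tilt 0.3 at [-32.7  18.7  11.7]
```

View pics/u.png

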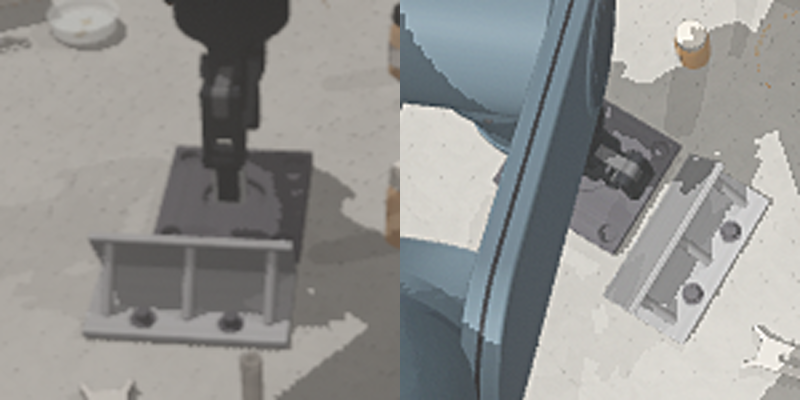

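Emit:
send_rows --motion '[80,0,0,-10,0,80,0,0,-40,0,80,0,0,-60,0,80,0,0,-60,0,80,0,-60,0,0]'

```text
t: 26.15
tool_pos: [663.7, 85.4, 199.2]
orientation: [[0.856, -0.516, 0.013], [-0.516, -0.856, -0.002], [0.012, -0.005, -1.0]]
ft_force: [1.3, -0.5, 0.3]
opening: 79.8
```

Emit:
send_rows --motion '[80,0,-60,0,0,80,0,-40,0,0,80,0,0,0,0,80,0,0,0,0]'

```text
t: 26.65
tool_pos: [711.2, 173.9, 190.5]
orientation: [[0.859, -0.512, -0.0], [-0.512, -0.859, -0.001], [0.0, 0.001, -1.0]]
ft_force: [-1.4, -0.2, -0.8]
opening: 80.1
```

```bash
python3 - <<'E'
from h import *
look('v');tilt('v')
for c in("scene","top"):
    z=np.load(f'v_{c}.npz');P=cloud(c,z['d'])
    for k in("vial","post","clamp_fork"):
        r=bot.cut_out(c,k)
        if r: print(c,k,r[0]['score'],np.nanmedian(P[r[0]['mask']],0).round(1))
E
```

```text
t 26.65 tcp [711.2 173.9 190.5] fence [-233.5   15.8] op 80.1 F [-1.4 -0.2 -0.8] yaw x -30.8
scene 0.7 1663 lo [-112.8  -31.4    6.5] hi [-20.7  61.8  14.9]
  plane inl 1277 normal [-0.002 -0.001  1.   ] tilt 0.1 at [-65.   15.7  12.8]
top 0.6 2384 lo [-111.2  -30.7    4.4] hi [-8.5 61.8 15.4]
  plane inl 1437 normal [0.005 0.    1.   ] tilt 0.3 at [-58.5  15.   12. ]
scene vial 0.79 [707.6 -62.2  38.2]
scene post 0.5 [ 550.4 -162.4   29.1]
scene clamp_fork 0.89 [ 470.6 -129.2    9. ]
top vial 0.74 [705.6 -56.4  53.9]
top post 0.61 [ 549.9 -159.8   47.9]
top clamp_fork 0.79 [ 471.7 -129.8    8.1]
```

View pics/v.png

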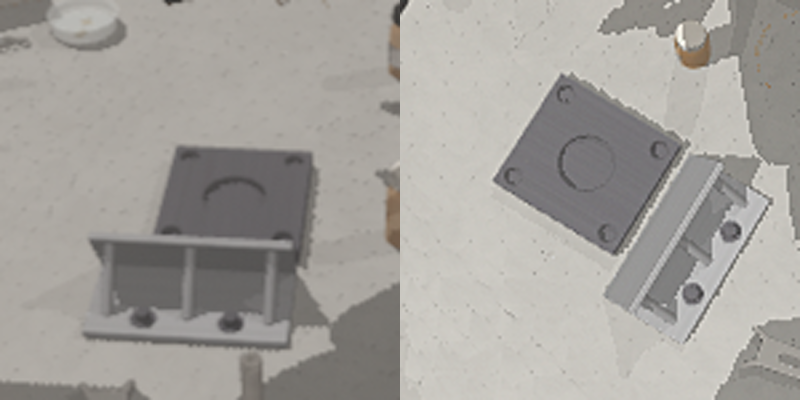

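The plate lies flat with its pockets up. The central pocket is at about (587,162) in the right-hand (top) view, with four corner pockets around it. The gripper is clear, so I'm handing the job in.

```bash
python3 -c "
from rig import bot
print(bot.finish_job())"
```

```text
the job is handed in; nothing more can be done
None
```

The plate is turned over and lies flat in front of the fence with its pocketed face up. The job was handed in at about 27 s of the 58 s allowed, and it reported no verdict.

**How it went**
- I pushed the plate squarely up the fence with both fingers. It stood leaning at about 60° and stayed there, by camera, after the fingers backed off.
- I set the open jaws over its top edge, drew it upright and tipped it past the vertical. I then let it down on the front finger in steps: 73°, 61°, 46°, 37° and 29°.

**Last checks**
- **Plate:** tilt is 0.1–0.3° with the top face about 12 mm up. Its centre is about 60–65 mm before the foot line and 15 mm to the side.
- **Bystanders:** the vial and post read within about 2 mm of where they started. The fork reads within about 4 mm, which is about as much as those readings vary.
- **Gripper:** it stands clear of everything, about 190 mm up.

**What did not go to plan**
- **Last step:** the plate slipped off the finger instead of being set down, from somewhere between 17° and 29°. Its turning speed was not measured. I estimate up to about 11 rad/s from the 29° upper bound and less from lower angles, so it should be under the 11 rad/s limit but with a thin margin. Two pictures during the drop suggest roughly 2 rad/s at that moment, before it landed.
- **Plate size:** the plate measured 110 mm along the push direction, not the 100 mm stated, so I worked with 110.

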